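# Pack the leaf sample and latch the transport case

### The job

Stand the clear cup with the green leaf sample upright in the round socket of the open transport case and let go of it, then swing the blue lid over and press its front edge down against the springy seal until the latch bolt snaps in and the lid stays down by itself. Press steadily and no harder than needed: more than 30 N on the case would damage it. Keep the sample cup upright and leave the empty cup where it is.

Things in the scene. Friction and masses are not known exactly. Their poses are not given: they have to be found in the camera images.
- leaf_cup: the cup to pack: clear round sample cup filled with chopped green leaf in green extract, open at the top, 51 mm outer diameter, 64 mm tall, about 50 g, stands upright and loose on the worktop. Origin: centre of its underside; z up.
- empty_cup: an empty clear sample cup of the same size (51 mm diameter, 64 mm tall), a bystander. Origin: centre of its underside.
- transport_case: grey plastic case, fixed to the worktop, outside 170 x 170 mm, rim 78 mm high, walls 6 mm, open on top. Origin: centre of its underside; x points from the latch side (front, towards the robot at yaw 0) to the hinge side (back), z up. Inside, a grey foam block with a round socket fills the bottom, its top 35 mm above the worktop.
- socket (a point): centre of the floor of the round socket in the foam block: hole 56 mm in diameter, floor 13 mm above the worktop, mouth 35 mm above the worktop. A seated cup's origin lies here (cup rim then 77 mm high, 1 mm below the case rim). Axes as the case's.
- lid_hinge (a point): middle of the lid's hinge line at the back of the case, 94 mm above the worktop, 85 mm behind the case's centre; the hinge line is the y axis here (axes as the case's).
- lid_press (a point): centre of the black rubber press pad (40 x 70 mm) on the lid's outer face: 145 mm from the hinge line, 7.5 mm to the outer side of the lid's mid plane. z here is the outward normal of the outer face (up when closed); x points along the lid to the hinge. The lid is a flat blue plate 12 mm thick, 170 mm wide, reaching 174 mm from the hinge line; a steel striker bar ends it at 186 mm.
- case_lid (a joint): lid angle, rad: 0 level, grows opening, start 1.5 to 1.75; stiff hinge, stays where left. From 0.16 down the bolt bevel resists (up to 7 N at the pad), from 0.125 also the seal (3 N, growing to 9 N below level). The bolt catches somewhere at -0.03 to 0.09; 2 mm further is a hard stop. Let go too early the lid springs back above 0.11; caught, it stays below 0.09.
- seal_front (a point): a fixed point of the case: middle of its front rim, 78 mm high, 82 mm in front of the case's centre. Just behind it the soft black seal frame (9 mm thick, running inside all four walls) stands up to 107 mm above the worktop, sloping down to 90 mm at the back; free opening inside the frame 132 x 138 mm. The seal yields downwards.
- latch_front (a point): a fixed point of the case: middle of its front wall, 50 mm high, 85 mm in front of its centre. The dark metal latch unit is screwed on here: 56 mm wide, 66 mm deep towards the robot with its bolt drawn back, top 90 to 110 mm high. Slotted screws: its height differs by up to 20 mm and is not reported. Its bevelled brass bolt is sprung backwards and catches over the lid's steel bar.
Mind the look-alikes: they are no part of the job. Several things look just like the leaf_cup: the one meant starts farthest to the robot's left.

How it is judged:
By the outcome, as a careful person would: the job done as asked, in the order asked, and still so for the second after the job is handed in, with the robot touching nothing.
It also fails if it takes over 58 s, if anything falls off the work surface, if the arm or the gripper's body presses on something with over 40 N, if the wrist force passes 120 N, or if a joint passes its speed limit or range.

### The arm

A 6-joint arm with a two-finger parallel gripper is mounted at the origin on a cart in front of the work surface, level with it; the furniture and walls round the work are solid. World frame = base frame: x ahead of the robot, y to its left, z up, the work surface at z = 0. Lengths are in m, angles in degrees, forces in N, time in s.
With the tool pointing down it reaches from about 0.35 to 0.875 m from the base axis. Payload 4.2 kg.
Tool frame: the origin (TCP) lies midway between the tips of the shut fingers; the grasp point (between the pads) lies 19 mm behind it; z points along the fingers, y is the line along which they close (so a half turn about z gives the same grasp; the last joint's range is limited). The gripper opens to 85 mm and grips with 20 to 120 N. Pads are 22 mm wide; open, the fingers measure 114 mm over their backs; the gripper's body (76 mm by 85 mm) begins 54 mm behind the grasp point. The pads swing forward as they close: fully open they stand 13 mm farther back than shut.
Start: joints at [84.374, 22.042, 0.453, 0, -68.411, -14.817], TCP at [0.218, 0.586, 0.231] pointing down, gripper open.
Joint ranges: [-179.83, 179.83], [-69.29, 118.12], [-61.27, 80.66], [-181.25, 117.63], [-171.15, -9.14], [-177.46, 177.46]. Speed limits (degrees/s): [159.86, 159.86, 180, 180, 180, 180].

### API

Orientations are given as [roll, pitch, yaw] about the fixed x, y, z axes, in that order (R = Rz(yaw) Ry(pitch) Rx(roll)).
In Python, from plant import arm gives the robot as it stands.
- The arm moves only by the tool apply_moves, never from a script. Its argument "plan" is a list of rows, each a list of 7 numbers: the shift along the tool's x, y, z in m, then the turn, a rotation vector about the tool's x, y, z in units of 10 degrees (1.0 is 10 degrees), then the finger opening in m, from 0 to 0.0854. A call has 1 to 12 rows; each row shifts and turns the commanded pose from where the row before left it, along the tool's axes as they then stand; what a row does not reach is not made up. A row lasts 1/8 s, in which the tool goes at most 62.5 mm and 10.7 degrees, less where a joint would pass 70% of its speed; a pose out of reach is approached as far as the arm can. A call is refused whole if a number of a shift passes 0.0625 or a number of a turn 1, either way. A call with a gripper value outside its range is refused whole. The fingers move at their own pace and stop on an object; "grip_force" is the grip in N (left out, the last holds). Time passes only in rows, so rows that do not move let the fingers close. It gives the time, the measured TCP pose, the force, the opening and the grip force at its end, in the units of the state.
- arm.get_state(): the state, without advancing time (a new reading comes with each control period).
- arm.capture(name): name is "scene" or "top"; returns a dict with "img" (384x512x3 uint8, red, green, blue), "depth" (384x512 float32, m along the optical axis (not along the pixel's ray), 0 where there is no reading), "fov_y" (degrees; the focal length in pixels is half the picture's height over the tangent of half this angle, whatever the lens; pixels are square), "cx", "cy" (the principal point, pixels), "R" (3x3) and "t" (3): a world point X has camera coordinates R X + t. Camera axes: x right, y down, z forward; pixel columns grow to the right and rows downward; lengths in m; the calibration is good to about 2 mm. A picture is of the moment at which its call begins.
- arm.job_done(): hands the job in; it is judged then, once.
The state is a dict: "t": time; "joint_positions": joint angles; "dq": joint speeds; "tau": joint torques, N m; "tool_pos": TCP position; "orientation": TCP orientation; "contact_force": force on the tool from outside, world axes, zero at the start; "torque": the same for the moment, N m; "width": finger opening in m; "gripper_force": force on a finger pad.
Only numpy, scipy, OpenCV 4.12 (cv2) and the standard library are available. Lean on these libraries where they do the work, as an engineer would, in place of code of your own. Each camera call takes 0.05 s, during which the arm holds its last target. There are 200 camera calls.

## Working session

There is one attempt and no reset: what is moved stays moved. The work goes in short steps, Python scripts to look and compute and a tool call to move; the robot and the scene stay as the last step left them, time stands still between calls to the robot, and variables do not carry over. Pictures are saved under pics/ and viewed, at most 10 in all, crops included, and the job is handed in when it is done.

Besides the shell and the picture viewer there is one more tool, called after "Call:" as a command line: name --pt "numbers of a row" for each row, then --argument value for the rest. apply_moves: Moves the arm, as the interface text tells. Its arguments: {"type":"object","properties":{"plan":{"type":"array"},"grip_force":{"type":"number"}},"required":["plan"]}

```bash
mkdir -p pics; cat > h.py <<'E'
import numpy as np, cv2
from plant import arm
def cap(n):
    c=arm.capture(n); c['f']=c['img'].shape[0]/2/np.tan(np.radians(c['fov_y'])/2); return c
def ray(c,u,v):
    d=c['R'].T@np.array([(u-c['cx'])/c['f'],(v-c['cy'])/c['f'],1]); return -c['R'].T@c['t'],d
def onz(c,u,v,z):
    o,d=ray(c,u,v); return o+d*(z-o[2])/d[2]
def proj(c,X):
    p=c['R']@np.array(X)+c['t']; return c['f']*p[0]/p[2]+c['cx'],c['f']*p[1]/p[2]+c['cy']
def cloud(c):
    v,u=np.mgrid[:384,:512]; z=c['depth']
    P=np.stack([(u-c['cx'])/c['f']*z,(v-c['cy'])/c['f']*z,z],-1)
    return (P-c['t'])@c['R']
def save(c,n): cv2.imwrite('pics/'+n,cv2.cvtColor(c['img'],cv2.COLOR_RGB2BGR))
E
python3 - <<'E'
from h import *
ims=[]
for n in('scene','top'):
    c=cap(n); save(c,n+'0.png'); print(n,c['fov_y'],c['cx'],c['cy'],(-c['R'].T@c['t']).round(3),c['R'].round(3).tolist())
    np.savez(n+'0.npz',**c)
print(arm.get_state())
E
```

```text
scene 49.961521070156145 255.978088421465 193.11933748139256 [0.128 0.221 0.812] [[-0.063, -0.998, -0.011], [-0.874, 0.06, -0.483], [0.482, -0.021, -0.876]]
top 52.934755975081615 252.54418895459665 196.95863803690767 [0.361 0.206 0.907] [[0.134, -0.991, 0.001], [-0.964, -0.131, -0.231], [0.229, 0.03, -0.973]]
{'t': 0.1, 'joint_positions': array([ 8.43745816e+01,  2.20870328e+01,  3.88586581e-01, -2.37491113e-02,
       -6.84101720e+01, -1.48164059e+01]), 'dq': array([ 0.04987328, -0.08704477,  0.15508632,  0.05577352,  0.00035975,
        0.02273735]), 'tau': array([-1.90388027e-04, -3.93318450e+01,  1.88929832e+01,  4.19787437e+00,
       -2.57752472e-03,  9.32815425e-06]), 'tool_pos': array([0.21809688, 0.5851735 , 0.23033457]), 'orientation': array([ 1.79889349e+02, -6.44394329e-03, -2.04505777e+01]), 'contact_force': array([0.73925966, 0.09523407, 0.62685705]), 'torque': array([-0.0202896 ,  0.01123994, -0.00781681]), 'gripper_force': 0.0, 'width': 0.08524129468787504}
```

View pics/scene0.png

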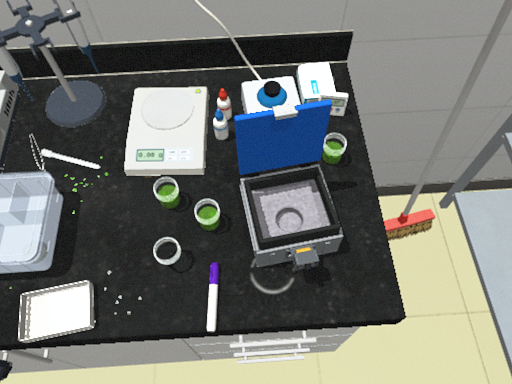

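View pics/top0.png

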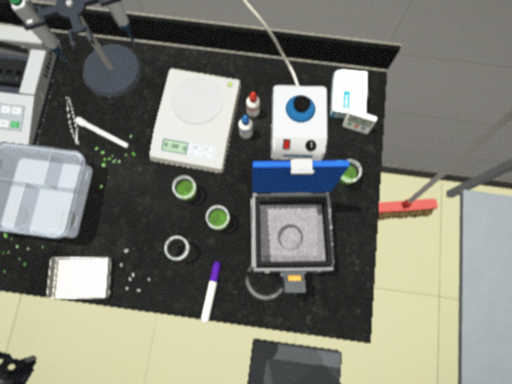

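The scene view shows three leaf cups at (168,192), (208,214) and (334,148), and an empty cup at (168,251). The top view has the leaf cups at (184,188), (218,217) and (350,172). The leftmost (greatest y) is the target: scene (168,192) / top (184,188). The case is at top (291,233), with the latch at (294,283) and the open lid at the back.

```bash
python3 - <<'E'
from h import *
S={n:dict(np.load(n+'0.npz')) for n in('scene','top')}
for n,c in S.items():
    hsv=cv2.cvtColor(c['img'],cv2.COLOR_RGB2HSV)
    m=cv2.inRange(hsv,(35,90,40),(60,255,255))
    k,l,st,ce=cv2.connectedComponentsWithStats(m)
    for i in range(1,k):
        if st[i,4]>80:
            P=cloud(c)[l==i]; print(n,st[i],ce[i].round(1),onz(c,*ce[i],.05).round(4),np.nanmedian(P,0).round(3))
    # blue lid
    m=cv2.inRange(hsv,(105,150,60),(125,255,255)); k,l,st,ce=cv2.connectedComponentsWithStats(m); i=1+np.argmax(st[1:,4])
    P=cloud(c)[(l==i)&(c['depth']>0)]; print('lid',st[i],P.min(0).round(3),P.max(0).round(3),np.percentile(P,[2,50,98],axis=0).round(3).tolist())
    r=cv2.minAreaRect(np.argwhere(l==i)[:,::-1].astype(np.float32)); print(cv2.boxPoints(r).round(0).tolist())
c=S['top'];P=cloud(c)
# case rim / foam / latch by heights
for z0,z1,nm in((.028,.042,'foam'),(.072,.084,'rim'),(.084,.115,'seal/latch')):
    m=((P[...,2]>z0)&(P[...,2]<z1)&(c['depth']>0)).astype(np.uint8); m[:, :235]=0; m[:,345:]=0; m[:185]=0;m[310:]=0
    Q=P[m>0]; print(nm,len(Q)); 
    if len(Q)>10: print(np.percentile(Q,[1,10,50,90,99],axis=0).round(3).tolist(), cv2.minAreaRect((Q[:,:2]*1000).astype(np.float32)))
for u,v in((294,283),(294,276),(294,290),(294,270),(285,283),(302,283)): print((u,v),P[v,u].round(3))
big=cv2.resize(c['img'][140:310,160:380],None,fx=3,fy=3,interpolation=cv2.INTER_CUBIC)
cv2.imwrite('pics/crop1.png',big[:,:,::-1])
E
```

```text
scene [326 141  17   9 109] [333.9 145.1] [0.6588 0.0194 0.05  ] [0.67  0.014 0.034]
scene [322 150  20  14 158] [330.7 157.9] [0.6248 0.0318 0.05  ] [0.639 0.028 0.026]
scene [158 184  17  13 155] [165.8 190. ] [0.5682 0.3929 0.05  ] [0.578 0.397 0.034]
scene [160 194  20  15 146] [171.4 202.7] [0.5368 0.3801 0.05  ] [0.549 0.385 0.023]
scene [198 206  19  14 197] [207.  212.3] [0.5093 0.3058 0.05  ] [0.517 0.308 0.034]
scene [199 217  21  14 123] [210.5 225.4] [0.4793 0.2988 0.05  ] [0.49  0.301 0.021]
lid [ 234  100   98   75 5118] [ 0.563  0.004 -0.001] [0.823 0.24  0.272] [[0.566, 0.071, 0.104], [0.578, 0.154, 0.2], [0.594, 0.233, 0.269]]
[[229.0, 116.0], [330.0, 99.0], [340.0, 158.0], [239.0, 175.0]]
top [344 165  13  14 121] [350.6 172.3] [0.6518 0.0151 0.05  ] [0.657 0.011 0.032]
top [176 180  17  15 193] [184.  187.2] [0.5646 0.3918 0.05  ] [0.568 0.395 0.033]
top [209 210  18  16 220] [217.3 217.2] [0.5058 0.3052 0.05  ] [0.509 0.307 0.033]
lid [ 252  159   98   34 2437] [ 0.562  0.023 -0.004] [0.702 0.248 0.27 ] [[0.564, 0.071, 0.098], [0.577, 0.156, 0.202], [0.598, 0.232,
[... 243 characters left out ...]
65.93116760253906, 163.34320068359375), 6.858375072479248)
rim 1076
[[0.39, 0.046, 0.072], [0.404, 0.063, 0.075], [0.478, 0.138, 0.077], [0.577, 0.219, 0.08], [0.586, 0.229, 0.083]] ((474.11865234375, 135.04672241210938), (213.95590209960938, 171.8049774169922), 8.737499237060547)
seal/latch 1844
[[0.363, 0.054, 0.085], [0.381, 0.065, 0.088], [0.454, 0.126, 0.099], [0.568, 0.211, 0.107], [0.584, 0.222, 0.114]] ((466.68890380859375, 133.6006622314453), (219.36972045898438, 166.861572265625), 8.230924606323242)
(294, 283) [0.384 0.123 0.1  ]
(294, 276) [0.398 0.124 0.09 ]
(294, 290) [0.37  0.122 0.101]
(294, 270) [0.412 0.122 0.056]
(285, 283) [0.381 0.141 0.102]
(302, 283) [0.386 0.107 0.104]
```

View pics/crop1.png

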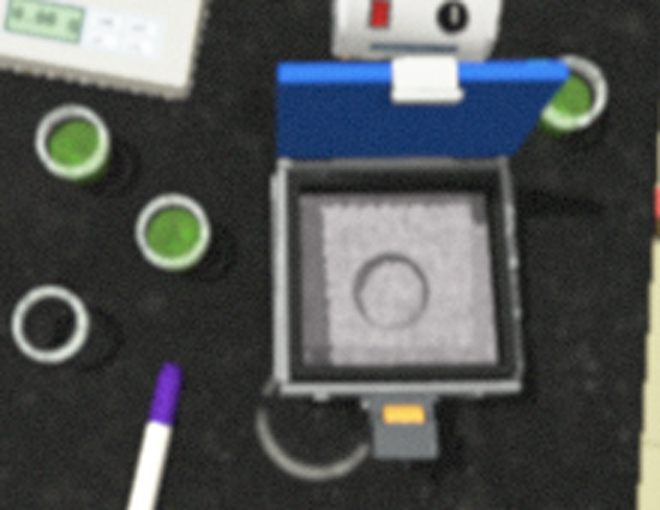

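The crop confirms the choice: leftmost leaf cup at crop (73,143). The socket is at crop (391,292) and the case rim's front corners are at crop (282,388) and (520,388).

```bash
cat >> h.py <<'E'
def local(dst,yaw):
    s=arm.get_state(); print('t',s['t'],'tcp',s['tool_pos'].round(4),s['orientation'].round(2),'F',s['contact_force'].round(2),'w',round(s['width'],4))
    y=np.radians(yaw); d=np.array(dst)-s['tool_pos']
    return np.array([np.cos(y)*d[0]+np.sin(y)*d[1],np.sin(y)*d[0]-np.cos(y)*d[1],-d[2]]).round(4)
E
python3 - <<'E'
from h import *
S={n:dict(np.load(n+'0.npz')) for n in('scene','top')}
c=S['top']
print('cup', [onz(c,160+73/3,140+143/3,z).round(4)[:2] for z in(.064,)], [onz(c,184,187.2,.034)[:2].round(4)], 'scene', [onz(S['scene'],165.8,190.,.034)[:2].round(4)])
print('sock',onz(c,160+391/3,140+292/3,.035).round(4))
for n,u,v in(('FL',282,390),('FR',521,390),('BR',511,158),('BL',272,160)): print(n,onz(c,160+u/3,140+v/3,.078).round(4))
for n,u,v in(('lidTL',277,65),('lidTR',568,65)): print(n,onz(c,160+u/3,140+v/3,.27).round(4))
# rim fit: hsv white ring of cup in top
P=cloud(c); b=P[60:165,265:335]; b=b[b[...,0]>.62]; print('behind lid heights',np.percentile(b[:,2],[50,90,99,100]).round(3), b[b[:,2]>.11][:,0].min() if (b[:,2]>.11).any() else None)
q=P[60:190,140:245].reshape(-1,3);q=q[(q[:,0]<.7)&(q[:,0]>.59)]; print('balance',np.percentile(q[:,2],[50,95,99]))
l=P[159:190,255:345].reshape(-1,3); l=l[(l[:,2]>.12)&(l[:,0]<.61)]; A=np.c_[l[:,1:],np.ones(len(l))]; print('lid plane x=ay+bz+c',np.linalg.lstsq(A,l[:,0],rcond=None)[0])
print('to cup (tool axes at yaw -20.45)',local([.567,.3935,.14],-20.45))
E
```

```text
cup [array([0.5603, 0.3879])] [array([0.5684, 0.3953])] scene [array([0.5774, 0.3966])]
sock [0.4847 0.1357 0.035 ]
FL [0.3995 0.2076 0.078 ]
FR [0.4221 0.0406 0.078 ]
BR [0.5892 0.0624 0.078 ]
BL [0.564  0.2371 0.078 ]
lidTL [0.5735 0.2348 0.27  ]
lidTR [0.5961 0.0679 0.27  ]
behind lid heights [0.052 0.08  0.111 0.115] 0.7594727350778806
balance [0.01278659 0.04396038 0.04616326]
lid plane x=ay+bz+c [-0.1543617  -0.11331517  0.62468613]
t 0.1 tcp [0.2181 0.5852 0.2303] [ 1.7989e+02 -1.0000e-02 -2.0450e+01] F [0.74 0.1  0.63] w 0.0852
to cup (tool axes at yaw -20.45) [0.3939 0.0577 0.0903]
```

Call:
apply_moves --pt "0.0434 0.007 0.008 0 0 0 0.085" --pt "0.0434 0.007 0.008 0 0 0 0.085" --pt "0.0434 0.007 0.008 0 0 0 0.085" --pt "0.0434 0.007 0.008 0 0 0 0.085" --pt "0.0434 0.007 0.008 0 0 0 0.085" --pt "0.0434 0.007 0.008 0 0 0 0.085" --pt "0.0434 0.007 0.008 0 0 0 0.085" --pt "0.0434 0.007 0.008 0 0 0 0.085" --pt "0.0434 0.007 0.008 0 0 0 0.085" --pt "0 0 0 0 0 -0.95 0.085" --pt "0 0 0 0 0 -0.95 0.085" --pt "0 0 0 0 0 -0.95 0.085"

```text
t: 1.6
tool_pos: [0.5622, 0.3897, 0.1584]
orientation: [180.0, 0.1, 8.3]
contact_force: [-0.4, 0.7, -0.1]
width: 0.0851
gripper_force: 0.0
```

```bash
python3 - <<'E'
from h import *
for n,(u,v) in(('scene',(167,192)),('top',(184,188))):
    c=dict(np.load(n+'0.npz'))
    g=cv2.cvtColor(c['img'],cv2.COLOR_RGB2HSV); m=((g[...,2]>110)&(g[...,1]<90)).astype(np.uint8)
    yy,xx=np.mgrid[:384,:512]; m[(np.hypot(xx-u,yy-v)>17)]=0
    p=np.argwhere(m)[:,::-1].astype(np.float32); 
    h=cv2.convexHull(p); e=cv2.fitEllipse(h); print(n,len(p),e,onz(c,*e[0],.064).round(4))
c=cap('scene'); cv2.imwrite('pics/a.png',cv2.resize(c['img'][100:300,60:300],None,fx=3,fy=3)[:,:,::-1])
print(local([.56,.389,.15],8))
E
```

```text
scene 305 ((165.46554565429688, 188.6735076904297), (25.15841293334961, 25.710233688354492), 85.96127319335938) [0.5633 0.3907 0.064 ]
top 262 ((183.71044921875, 186.88507080078125), (23.929018020629883, 24.88539695739746), 140.01861572265625) [0.562  0.3896 0.064 ]
t 1.65 tcp [0.5621 0.3898 0.1585] [1.7996e+02 7.0000e-02 8.5400e+00] F [-0.68 -0.3   0.55] w 0.0851
[-0.0022  0.0005  0.0085]
```

View pics/a.png

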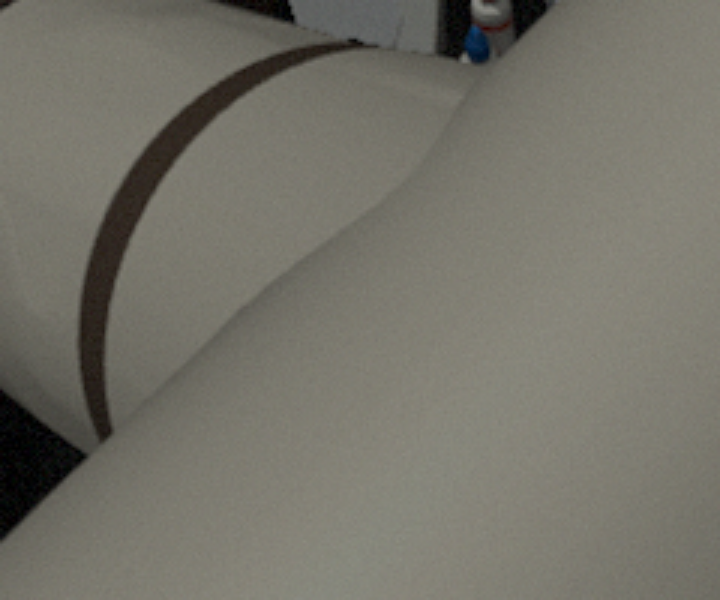

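The arm hides the cup in this view. The ring fits from both stored views agree at (0.5625, 0.390), and the TCP is already above it. Descend and grip.

Call:
apply_moves --pt "0 0 0.035 0 0 0 0.085" --pt "0 0 0.035 0 0 0 0.085" --pt "0 0 0.035 0 0 0 0.085" --pt "0 0 0.0255 0 0 0 0.085" --pt "0 0 0 0 0 0 0.06" --pt "0 0 0 0 0 0 0.045" --pt "0 0 0 0 0 0 0.04" --pt "0 0 0 0 0 0 0.04" --pt "0 0 0 0 0 0 0.04" --pt "0 0 0 0 0 0 0.04" --grip_force 25

```text
t: 2.9
tool_pos: [0.5628, 0.3907, 0.0301]
orientation: [-179.9, -0.1, 8.1]
contact_force: [-0.8, -0.2, 6.1]
width: 0.0493
gripper_force: 26.4
```

Call:
apply_moves --pt "0 0 -0.01 0 0 0 0.04" --pt "0 0 -0.03 0 0 0 0.04" --pt "0 0 -0.03 0 0 0 0.04" --pt "0 0 -0.03 0 0 0 0.04" --pt "0 0 -0.03 0 0 0 0.04" --pt "0 0 -0.02 0 0 0 0.04" --pt "0 0 0 0 0 0 0.04"

```text
t: 3.78
tool_pos: [0.5628, 0.3906, 0.1808]
orientation: [-179.9, -0.2, 8.1]
contact_force: [0.0, -0.3, -0.8]
width: 0.0495
gripper_force: 26.1
```

```bash
python3 - <<'E'
from h import *
print(local([.4847,.1357,.18],8))
c=dict(np.load('scene0.npz')); 
# socket in scene view: dark ring on the foam
from h import *
t=dict(np.load('top0.npz'))
for n,d in(('scene',c),('top',t)):
    u,v=map(int,proj(d,[.4847,.1357,.035])); k=22
    g=cv2.cvtColor(d['img'],cv2.COLOR_RGB2GRAY)[v-k:v+k,u-k:u+k]
    r=cv2.HoughCircles(cv2.resize(g,None,fx=6,fy=6,interpolation=cv2.INTER_CUBIC),cv2.HOUGH_GRADIENT,1,400,param1=60,param2=15,minRadius=60,maxRadius=100)
    for x,y,R in r[0]: print(n,x,y,R,onz(d,u-k+x/6,v-k+y/6,.035).round(4))
    big=cv2.resize(d['img'][v-k:v+k,u-k:u+k],None,fx=6,fy=6,interpolation=cv2.INTER_CUBIC)
    if n=='scene': A=big
cv2.imwrite('pics/sock.png',np.hstack([A,big])[:,:,::-1])
E
```

```text
t 3.775 tcp [0.5628 0.3906 0.1808] [-1.7987e+02 -1.7000e-01  8.0500e+00] F [ 0.01 -0.28 -0.76] w 0.0495
[-0.1128  0.2416  0.0008]
scene 131.5 137.5 85.9 [0.4831 0.138  0.035 ]
top 129.5 139.5 82.6 [0.4824 0.1371 0.035 ]
```

View pics/sock.png

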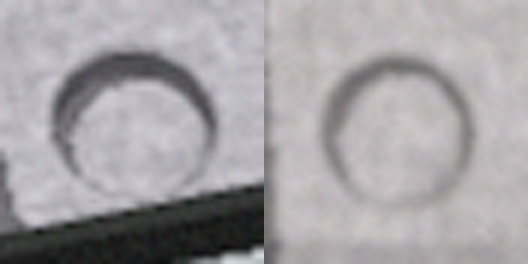

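The socket mouth is centred at about (135,125) in the left (scene) tile and (133,131) in the right (top) tile.

```bash
python3 - <<'E'
from h import *
for n,x,y in(('scene',135,125),('top',133,131)):
    d=dict(np.load(n+'0.npz')); u,v=map(int,proj(d,[.4847,.1357,.035])); print(n,onz(d,u-22+x/6,v-22+y/6,.035).round(4), 'mm/px', np.ptp([onz(d,u,v,.035),onz(d,u+1,v+1,.035)],axis=0))
print(local([.485,.136,.18],8))
E
```

```text
scene [0.4877 0.1363 0.035 ] mm/px [0.00240956 0.00183364 0.        ]
top [0.4858 0.1362 0.035 ] mm/px [0.00195588 0.00250102 0.        ]
t 3.775 tcp [0.5628 0.3906 0.1808] [-1.7987e+02 -1.7000e-01  8.0500e+00] F [ 0.01 -0.28 -0.76] w 0.0495
[-0.1125  0.2413  0.0008]
```

Call:
apply_moves --pt "-0.028 0 0 0 0 0 0.04" --pt "-0.028 0 0 0 0 0 0.04" --pt "-0.028 0 0 0 0 0 0.04" --pt "-0.0277 0.0213 0 0 0 0 0.04" --pt "0 0.04 0 0 0 0 0.04" --pt "0 0.04 0 0 0 0 0.04" --pt "0 0.04 0 0 0 0 0.04" --pt "0 0.04 0 0 0 0 0.04" --pt "0 0.03 0 0 0 0 0.04" --pt "0 0.03 0 0 0 0 0.04" --pt "0 0 0 0 0 0 0.04"

```text
t: 5.15
tool_pos: [0.4846, 0.1337, 0.1775]
orientation: [180.0, 0.2, 7.9]
contact_force: [0.3, 0.3, 0.2]
width: 0.0494
gripper_force: 26.1
```

```bash
python3 - <<'E'
from h import *
print(local([.486,.136,.1],8))
c=cap('top'); s=cap('scene')
a=cv2.resize(c['img'][130:310,210:370],(400,450)); b=cv2.resize(s['img'][90:270,210:370],(400,450))
cv2.imwrite('pics/b.png',np.hstack([a,b])[:,:,::-1])
E
```

```text
t 5.15 tcp [0.4846 0.1337 0.1775] [1.7995e+02 1.6000e-01 7.8800e+00] F [0.28 0.34 0.24] w 0.0494
[ 0.0017 -0.0021  0.0775]
```

View pics/b.png

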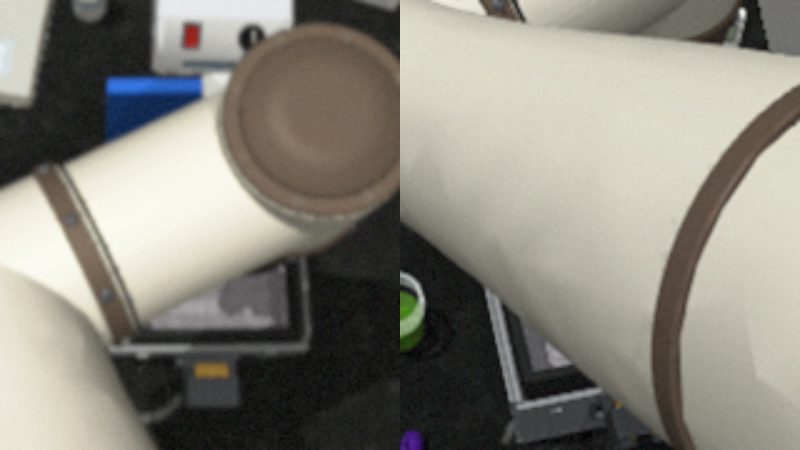

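The top tile shows the wrist over the case with the lid clear of it (lid edge about (155,100)); the arm hides the cup. I'll trust the coordinates, and lower to just above the socket.

Call:
apply_moves --pt "0.0017 -0.0021 0.025 0 0 0 0.04" --pt "0 0 0.025 0 0 0 0.04" --pt "0 0 0.025 0 0 0 0.04" --pt "0 0 0.02 0 0 0 0.04" --pt "0 0 0.007 0 0 0 0.04" --pt "0 0 0 0 0 0 0.04" --pt "0 0 0 0 0 0 0.04"

```text
t: 6.12
tool_pos: [0.4874, 0.1385, 0.0776]
orientation: [-180.0, -0.1, 8.1]
contact_force: [0.4, 0.8, -1.0]
width: 0.0494
gripper_force: 26.1
```

```bash
python3 - <<'E'
from h import *
print(local([.486,.136,.045],8))
E
```

```text
t 6.125 tcp [0.4874 0.1385 0.0776] [-1.7997e+02 -9.0000e-02  8.0900e+00] F [ 0.4   0.8  -0.97] w 0.0494
[-0.0017  0.0023  0.0326]
```

Call:
apply_moves --pt "-0.0017 0.0023 0 0 0 0 0.04" --pt "0 0 0.005 0 0 0 0.04" --pt "0 0 0.005 0 0 0 0.04" --pt "0 0 0.005 0 0 0 0.04" --pt "0 0 0.004 0 0 0 0.04" --pt "0 0 0 0 0 0 0.04"

```text
t: 6.88
tool_pos: [0.4853, 0.1353, 0.0573]
orientation: [180.0, 0.1, 8.1]
contact_force: [0.0, -0.1, -0.3]
width: 0.0494
gripper_force: 26.1
```

Call:
apply_moves --pt "0 0 0.004 0 0 0 0.04" --pt "0 0 0.004 0 0 0 0.04" --pt "0 0 0.003 0 0 0 0.04" --pt "0 0 0.001 0 0 0 0.04" --pt "0 0 0 0 0 0 0.04"

```text
t: 7.5
tool_pos: [0.4855, 0.1354, 0.0458]
orientation: [180.0, 0.0, 8.1]
contact_force: [0.1, 0.4, -0.2]
width: 0.0496
gripper_force: 26.1
```

Call:
apply_moves --pt "0 0 0.001 0 0 0 0.04" --pt "0 0 0.001 0 0 0 0.04" --pt "0 0 0 0 0 0 0.04"

```text
t: 7.88
tool_pos: [0.4855, 0.1354, 0.0438]
orientation: [180.0, 0.0, 8.1]
contact_force: [0.3, -0.1, 0.8]
width: 0.0493
gripper_force: 26.1
```

Call:
apply_moves --pt "0 0 0.001 0 0 0 0.04" --pt "0 0 0 0 0 0 0.04" --pt "0 0 0 0 0 0 0.054" --pt "0 0 0 0 0 0 0.064" --pt "0 0 0 0 0 0 0.064" --pt "0 0 0 0 0 0 0.064" --pt "0 0 -0.01 0 0 0 0.064" --pt "0 0 -0.02 0 0 0 0.064" --pt "0 0 -0.04 0 0 0 0.064" --pt "0 0 -0.05 0 0 0 0.064" --pt "0 0 -0.05 0 0 0 0.064" --pt "0 0 0 0 0 0 0.04"

```text
t: 9.38
tool_pos: [0.4878, 0.1365, 0.2182]
orientation: [-179.8, -0.6, 8.1]
contact_force: [-0.1, 0.3, -0.3]
width: 0.0471
gripper_force: 0.0
```

Call:
apply_moves --pt "0 0 -0.05 0 0 0 0.0" --pt "0 0 -0.05 0 0 0 0.0" --pt "0 0 -0.05 0 0 0 0.0" --pt "0.03 0 0 0 0 0 0.0" --pt "0.05 0 0 0 0 0 0.0" --pt "0.05 0 0 0 0 0 0.0" --pt "0.045 0 0 0 0 0 0.0" --pt "0 0 0 0 0 0 0"

```text
t: 10.38
tool_pos: [0.6605, 0.1602, 0.3578]
orientation: [179.9, 0.4, 8.0]
contact_force: [-0.6, -0.2, -0.3]
width: -0.0
gripper_force: 0.0
```

```bash
python3 - <<'E'
from h import *
print(local([.656,.16,.24],8))
c=cap('top'); s=cap('scene')
a=cv2.resize(c['img'][130:310,210:370],(400,450)); b=cv2.resize(s['img'][90:270,210:370],(400,450))
cv2.imwrite('pics/c.png',np.hstack([a,b])[:,:,::-1])
E
```

```text
t 10.375 tcp [0.6605 0.1602 0.3578] [179.92   0.39   7.99] F [-0.63 -0.16 -0.32] w -0.0
[-0.0045 -0.0004  0.1178]
```

View pics/c.png

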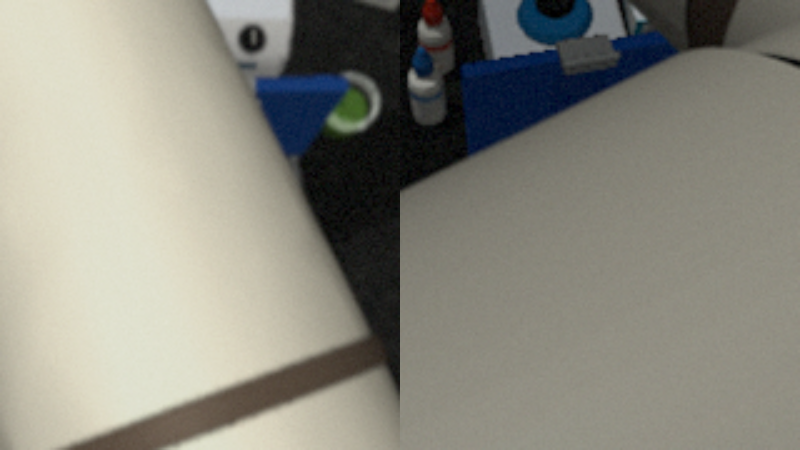

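The arm hides the case. I'll step aside to the right for one look at the seated cup.

Call:
apply_moves --pt "0 0.03 0 0 0 0 0.0" --pt "0 0.05 0 0 0 0 0.0" --pt "0 0.05 0 0 0 0 0.0" --pt "0 0.05 0 0 0 0 0.0" --pt "0 0.05 0 0 0 0 0.0" --pt "0 0.03 0 0 0 0 0.0" --pt "0 0 0 0 0 0 0"

```text
t: 11.35
tool_pos: [0.6939, -0.0996, 0.3639]
orientation: [180.0, -0.1, 7.9]
contact_force: [-0.0, -0.3, -0.1]
width: -0.0002
gripper_force: 0.0
```

```bash
python3 - <<'E'
from h import *
local([.656,.16,.24],8)
c=cap('top'); s=cap('scene'); np.savez('top1.npz',**c)
a=cv2.resize(c['img'][130:310,210:370],(400,450)); b=cv2.resize(s['img'][90:270,210:370],(400,450))
cv2.imwrite('pics/d.png',np.hstack([a,b])[:,:,::-1])
hsv=cv2.cvtColor(c['img'],cv2.COLOR_RGB2HSV); m=cv2.inRange(hsv,(35,90,40),(60,255,255))
k,l,st,ce=cv2.connectedComponentsWithStats(m)
for i in range(1,k):
    if st[i,4]>60: print(st[i],onz(c,*ce[i],.047).round(4))
E
```

```text
t 11.35 tcp [ 0.6939 -0.0996  0.3639] [ 1.7999e+02 -5.0000e-02  7.8900e+00] F [-0.03 -0.3  -0.14] w -0.0002
[344 165  13  14 125] [0.6529 0.0145 0.047 ]
[209 209  18  17 219] [0.5063 0.3057 0.047 ]
[283 226  18  18 231] [0.4896 0.1341 0.047 ]
```

View pics/d.png

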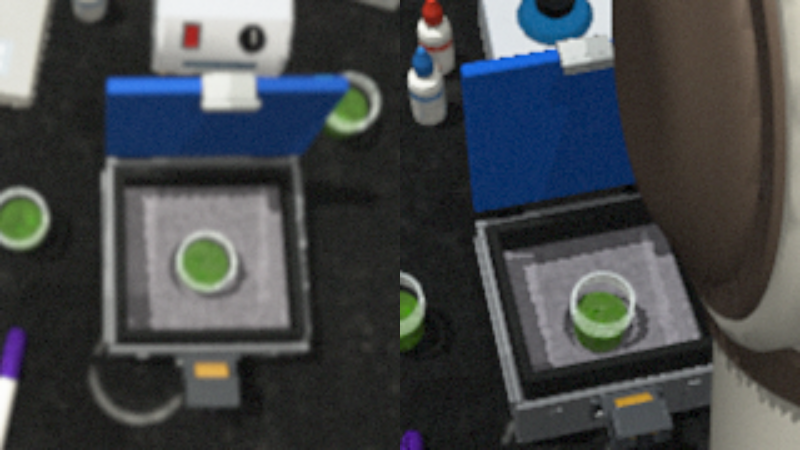

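The cup stands upright in the socket, in the top tile at (206,262) and in the scene tile at (602,310). Now go behind the lid.

Call:
apply_moves --pt "0 -0.03 0 0 0 0 0.0" --pt "0 -0.05 0 0 0 0 0.0" --pt "0 -0.05 0 0 0 0 0.0" --pt "0 -0.05 0 0 0 0 0.0" --pt "0 -0.05 0 0 0 0 0.0" --pt "0 -0.03 0 0 0 0 0.0" --pt "0 0 0.03 0 0 0 0" --pt "0 0 0.04 0 0 0 0" --pt "0 0 0.04 0 0 0 0" --pt "0 0 0.012 0 0 0 0" --pt "0 0 0 0 0 0 0"

```text
t: 12.82
tool_pos: [0.6585, 0.1606, 0.2414]
orientation: [180.0, -0.0, 8.1]
contact_force: [0.5, 0.2, 0.3]
width: 0.0002
gripper_force: 0.0
```

Now forward until contact.

Call:
apply_moves --pt "-0.01 0 0 0 0 0 0.0" --pt "-0.01 0 0 0 0 0 0.0" --pt "-0.01 0 0 0 0 0 0.0" --pt "-0.01 0 0 0 0 0 0.0" --pt "0 0 0 0 0 0 0"

```text
t: 13.45
tool_pos: [0.6185, 0.1542, 0.2415]
orientation: [-180.0, -0.0, 8.1]
contact_force: [0.4, 0.0, 0.8]
width: -0.0001
gripper_force: 0.0
```

Call:
apply_moves --pt "-0.012 0 0 0 0 0 0.0" --pt "-0.012 0 0 0 0 0 0.0" --pt "-0.012 0 0 0 0 0 0.0" --pt "-0.012 0 0.001 0 0 0 0.0" --pt "-0.01 0 0.002 0 0 0 0"

```text
t: 14.08
tool_pos: [0.5611, 0.1461, 0.2382]
orientation: [-180.0, -0.1, 8.1]
contact_force: [1.8, 1.3, 0.6]
width: -0.0001
gripper_force: 0.7
```

Call:
apply_moves --pt "-0.0124 0 0.002 0 0 0 0" --pt "-0.0124 0 0.003 0 0 0 0" --pt "-0.0117 0 0.004 0 0 0 0" --pt "-0.0117 0 0.0055 0 0 0 0" --pt "-0.0108 0 0.006 0 0 0 0" --pt "-0.0107 0 0.0075 0 0 0 0" --pt "-0.0094 0 0.008 0 0 0 0" --pt "-0.0094 0 0.009 0 0 0 0" --pt "-0.0078 0 0.0095 0 0 0 0" --pt "-0.0078 0 0.0105 0 0 0 0" --pt "0 0 0 0 0 0 0"

```text
t: 15.45
tool_pos: [0.4573, 0.131, 0.1717]
orientation: [179.9, 0.2, 8.1]
contact_force: [0.9, -0.8, 0.8]
width: 0.0001
gripper_force: 0.0
```

Call:
apply_moves --pt "-0.006 0 0.011 0 0 0 0" --pt "-0.006 0 0.011 0 0 0 0" --pt "-0.004 0 0.01 0 0 0 0" --pt "0 0 0 0 0 0 0"

```text
t: 15.95
tool_pos: [0.4418, 0.1288, 0.1397]
orientation: [179.9, 0.2, 8.1]
contact_force: [0.7, -0.3, -0.8]
width: 0.0001
gripper_force: 0.0
```

```bash
python3 - <<'E'
from h import *
s=cap('scene'); c=cap('top'); local([0,0,0],8)
a=cv2.resize(c['img'][130:310,210:370],(400,450)); b=cv2.resize(s['img'][90:270,210:370],(400,450))
cv2.imwrite('pics/e.png',np.hstack([a,b])[:,:,::-1])
for n,d in(('top',c),('scene',s)):
    hsv=cv2.cvtColor(d['img'],cv2.COLOR_RGB2HSV); m=cv2.inRange(hsv,(105,150,60),(125,255,255))
    k,l,st,ce=cv2.connectedComponentsWithStats(m); i=1+np.argmax(st[1:,4]); P=cloud(d)[(l==i)&(d['depth']>0)]
    P=P[(P[:,0]<.6)&(P[:,0]>.38)]; x=(P[:,0]-.4937)*.99+(P[:,1]-.1369)*.139
    print(n,st[i],len(P), np.polyfit(x,P[:,2],1) if len(P)>20 else '',x.min(),x.max())
E
```

```text
t 16.05 tcp [0.4428 0.1293 0.1407] [1.7998e+02 2.0000e-02 8.0600e+00] F [-0.16  0.12 -0.46] w 0.0
top [ 252  190   60   41 1383] 1366 [-0.33193024  0.1250566 ] -0.005532001093500537 0.10957948407437786Traceback (most recent call last):
  File "<stdin>", line 9, in <module>
    return umr_minimum(a, axis, None, out, keepdims, initial, where)
ValueError: zero-size array to reduction operation minimum which has no identity
```

View pics/e.png

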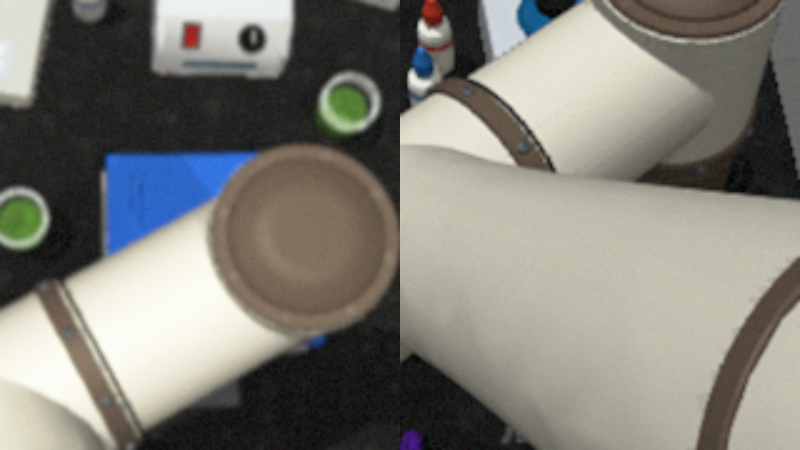

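The lid is at about 18°, with the fingers centred on its pad (the wrist in the top tile is at (305,240)). Press down in stages.

Call:
apply_moves --pt "-0.002 0 0.005 0 0 0 0" --pt "-0.003 0 0.005 0 0 0 0" --pt "-0.001 0 0.003 0 0 0 0" --pt "0 0 0 0 0 0 0"

```text
t: 16.55
tool_pos: [0.4365, 0.1283, 0.1275]
orientation: [180.0, 0.1, 8.1]
contact_force: [-1.0, -0.4, -0.6]
width: -0.0
gripper_force: 0.0
```

Call:
apply_moves --pt "0 0 0.0015 0 0 0 0" --pt "0 0 0.0015 0 0 0 0" --pt "0 0 0.0015 0 0 0 0" --pt "0 0 0.0015 0 0 0 0" --pt "0 0 0 0 0 0 0"

```text
t: 17.18
tool_pos: [0.4369, 0.1285, 0.1217]
orientation: [180.0, 0.0, 8.1]
contact_force: [-0.4, -0.0, 0.4]
width: -0.0001
gripper_force: 0.0
```

Call:
apply_moves --pt "0 0 0.001 0 0 0 0" --pt "0 0 0.001 0 0 0 0" --pt "0 0 0.001 0 0 0 0" --pt "0 0 0 0 0 0 0"

```text
t: 17.68
tool_pos: [0.4368, 0.1285, 0.1189]
orientation: [180.0, 0.0, 8.1]
contact_force: [-1.1, -0.2, 2.2]
width: 0.0001
gripper_force: 0.8
```

Call:
apply_moves --pt "0 0 0.001 0 0 0 0" --pt "0 0 0.001 0 0 0 0" --pt "0 0 0 0 0 0 0"

```text
t: 18.05
tool_pos: [0.4368, 0.1284, 0.1168]
orientation: [180.0, 0.0, 8.1]
contact_force: [-1.6, 0.3, 2.8]
width: 0.0001
gripper_force: 1.4
```

Call:
apply_moves --pt "0 0 0.001 0 0 0 0" --pt "0 0 0.001 0 0 0 0" --pt "0 0 0 0 0 0 0"

```text
t: 18.42
tool_pos: [0.4367, 0.1284, 0.1151]
orientation: [180.0, 0.0, 8.1]
contact_force: [-3.3, 0.1, 5.8]
width: -0.0002
gripper_force: 3.2
```

Call:
apply_moves --pt "0 0 0.001 0 0 0 0" --pt "0 0 0.001 0 0 0 0" --pt "0 0 0 0 0 0 0"

```text
t: 18.8
tool_pos: [0.4364, 0.1284, 0.1133]
orientation: [180.0, 0.1, 8.1]
contact_force: [-5.3, -0.0, 9.4]
width: 0.0002
gripper_force: 4.3
```

Call:
apply_moves --pt "0 0 0.001 0 0 0 0" --pt "0 0 0.001 0 0 0 0" --pt "0 0 0 0 0 0 0"

```text
t: 19.18
tool_pos: [0.4363, 0.1283, 0.111]
orientation: [180.0, 0.1, 8.1]
contact_force: [-5.3, 0.8, 8.1]
width: -0.0001
gripper_force: 3.5
```

Call:
apply_moves --pt "0 0 0.001 0 0 0 0" --pt "0 0 0.0005 0 0 0 0" --pt "0 0 0 0 0 0 0"

```text
t: 19.55
tool_pos: [0.4363, 0.1283, 0.1094]
orientation: [180.0, 0.1, 8.1]
contact_force: [-4.5, 0.8, 5.3]
width: 0.0002
gripper_force: 2.8
```

Call:
apply_moves --pt "0 0 0.001 0 0 0 0" --pt "0 0 0.0005 0 0 0 0" --pt "0 0 0 0 0 0 0"

```text
t: 19.92
tool_pos: [0.4363, 0.1283, 0.1078]
orientation: [180.0, 0.1, 8.1]
contact_force: [-3.6, -0.1, 4.6]
width: 0.0003
gripper_force: 2.6
```

Call:
apply_moves --pt "0 0 0.0007 0 0 0 0" --pt "0 0 0 0 0 0 0"

```text
t: 20.18
tool_pos: [0.4363, 0.1282, 0.1071]
orientation: [180.0, 0.1, 8.0]
contact_force: [-3.4, 0.2, 6.2]
width: 0.0001
gripper_force: 2.8
```

Call:
apply_moves --pt "0 0 0.0007 0 0 0 0" --pt "0 0 0 0 0 0 0"

```text
t: 20.42
tool_pos: [0.4363, 0.1283, 0.1064]
orientation: [180.0, 0.1, 8.1]
contact_force: [-3.8, -0.0, 6.0]
width: 0.0001
gripper_force: 2.9
```

Call:
apply_moves --pt "0 0 0.0007 0 0 0 0" --pt "0 0 0 0 0 0 0"

```text
t: 20.68
tool_pos: [0.4362, 0.1282, 0.1058]
orientation: [180.0, 0.1, 8.1]
contact_force: [-4.6, 0.3, 5.8]
width: -0.0001
gripper_force: 3.2
```

Call:
apply_moves --pt "0 0 0.0008 0 0 0 0" --pt "0 0 0 0 0 0 0"

```text
t: 20.92
tool_pos: [0.4362, 0.1282, 0.105]
orientation: [180.0, 0.1, 8.0]
contact_force: [-4.7, 0.7, 7.0]
width: 0.0001
gripper_force: 3.3
```

Call:
apply_moves --pt "0 0 0.0008 0 0 0 0" --pt "0 0 0 0 0 0 0"

```text
t: 21.18
tool_pos: [0.4361, 0.1282, 0.1044]
orientation: [180.0, 0.1, 8.1]
contact_force: [-5.8, -0.1, 8.7]
width: 0.0002
gripper_force: 4.3
```

Call:
apply_moves --pt "0 0 0.0008 0 0 0 0" --pt "0 0 0 0 0 0 0"

```text
t: 21.42
tool_pos: [0.4361, 0.1282, 0.1043]
orientation: [180.0, 0.1, 8.1]
contact_force: [-7.1, 0.2, 13.8]
width: -0.0001
gripper_force: 6.9
```

Call:
apply_moves --pt "0 0 0.0006 0 0 0 0" --pt "0 0 0 0 0 0 0"

```text
t: 21.68
tool_pos: [0.4361, 0.1282, 0.1042]
orientation: [180.0, 0.1, 8.1]
contact_force: [-9.2, -0.2, 18.4]
width: -0.0002
gripper_force: 8.9
```

This is a hard stop: z no longer moves and the force climbs. Release and look.

Call:
apply_moves --pt "0 0 -0.002 0 0 0 0" --pt "0 0 -0.003 0 0 0 0" --pt "0 0 -0.01 0 0 0 0" --pt "0 0 -0.03 0 0 0 0" --pt "0 0 -0.05 0 0 0 0" --pt "0 0 -0.05 0 0 0 0" --pt "0 0.04 -0.04 0 0 0 0" --pt "0 0.05 0 0 0 0 0" --pt "0 0.05 0 0 0 0 0" --pt "0 0.05 0 0 0 0 0" --pt "0 0.05 0 0 0 0 0" --pt "0 0.03 0 0 0 0 0"

```text
t: 23.18
tool_pos: [0.4751, -0.141, 0.288]
orientation: [180.0, -0.1, 7.9]
contact_force: [-0.3, -0.2, -0.0]
width: 0.0001
gripper_force: 0.0
```

```bash
python3 - <<'E'
from h import *
s=cap('scene'); c=cap('top'); local([0,0,0],8)
a=cv2.resize(c['img'][130:310,210:370],(400,450)); b=cv2.resize(s['img'][90:270,210:370],(400,450))
cv2.imwrite('pics/f.png',np.hstack([a,b])[:,:,::-1])
for n,d in(('top',c),('scene',s)):
    hsv=cv2.cvtColor(d['img'],cv2.COLOR_RGB2HSV); m=cv2.inRange(hsv,(105,150,60),(125,255,255))
    k,l,st,ce=cv2.connectedComponentsWithStats(m); i=1+np.argmax(st[1:,4]); P=cloud(d)[(l==i)&(d['depth']>0)]
    P=P[(P[:,0]<.6)&(P[:,0]>.38)]; x=(P[:,0]-.4937)*.99+(P[:,1]-.1369)*.139
    if len(P)>20: print(n,st[i],len(P), np.polyfit(x,P[:,2],1),x.min(),x.max())
E
```

```text
t 23.275 tcp [ 0.4751 -0.1412  0.2876] [ 1.7997e+02 -1.0000e-02  7.8200e+00] F [ 0.05 -0.33  0.21] w 0.0001
top [ 252  191   85   82 5981] 5921 [-0.01455933  0.10040263] -0.08777042151501999 0.10903503675154455
scene [ 240  160  107   91 6137] 6058 [-0.04978917  0.10383636] -0.0861763688263969 0.0945001911558005
```

View pics/f.png

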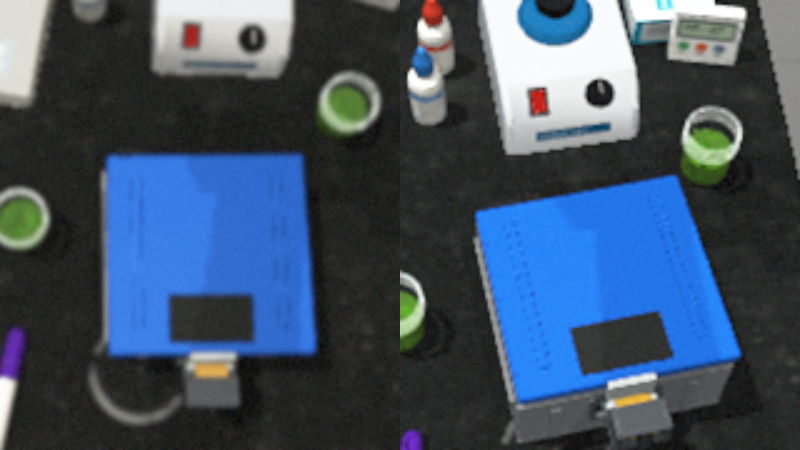

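The lid is down and staying at about 0.015–0.05 rad (below 0.09), and the brass bolt is over the bar at top tile (212,368). The robot touches nothing, so I'm handing in.

```bash
python3 -c "
from plant import arm
print(arm.job_done())"
```

```text
the job is handed in; nothing more can be done
None
```

The job is handed in: the leaf cup stands upright in the socket, and the lid is latched and stays down by itself, with a peak pressing force of about 21 N at the wrist (18 N of it straight down).

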